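Check that the red hand lever stops short of the bar

ROBOT

A 6-joint arm with a two-finger parallel gripper is mounted at the origin on the work surface; the furniture and walls round the work are solid. World frame = base frame: x ahead of the robot, y to its left, z up, the work surface at z = 0. Lengths are in m, angles in rad, forces in N, time in s.
With the tool pointing down it reaches from about 0.4 to 0.825 m from the base axis. Payload 7 kg.
Tool frame: the origin (TCP) lies at the very end of the fingers, on their centre line; the grasp point (between the pads) lies env.grasp_offset behind it (env.grasp_offset is the distance from the TCP to the grasp point, in m); z points along the fingers, y is the line along which they close (so a half turn about z gives the same grasp; the last joint's range is limited). The gripper opens to 85 mm and grips with 20 to 120 N. Pads are 22 mm wide; open, the fingers measure 114 mm over their backs; the gripper's body (76 mm by 85 mm) begins 54 mm behind the grasp point. The pads swing forward as they close: fully open they stand 13 mm farther back than shut.
Start: joints at [1.574, 0.359, 0.012, 0, -1.224, -0.288], TCP at [0.19, 0.648, 0.231] pointing down, gripper open.
Joint ranges: [-3.07, 3.07], [-1.43, 2.12], [-1.02, 1.25], [-3.03, 1.67], [-3.05, -0], [-3.03, 3.03]. Speed limits (rad/s): [2.39, 2.39, 3.01, 3.14, 3.14, 3.14].

INTERFACE

Orientations are given as a unit quaternion [w, x, y, z].
In Python, from plant import env gives the robot as it stands.
- The arm moves only by the tool arm_command, never from a script. Its argument "rows" is a list of rows, each an object of numbers: "tx", "ty", "tz": the shift along the tool's x, y, z normalised to -1 to 1, where 1 is 0.02 m; "spin": the turn about the tool's z normalised to -1 to 1, where 1 is 4 degrees; "hand": the opening, from -1 (shut) to 1 (fully open). A call has exactly 8 rows; each row shifts and turns the commanded pose from where the row before left it, along the tool's axes as they then stand; what a row does not reach is not made up. A row lasts 1/12 s, in which the tool goes at most 41.7 mm and 7.16 degrees, less where a joint would pass 70% of its speed; a pose out of reach is approached as far as the arm can. A call with a number of a shift or a turn outside -1 to 1 is refused whole. A call with a gripper value outside its range is refused whole. The fingers move at their own pace and stop on an object; the grip force is fixed at half the most. Time passes only in rows, so rows that do not move let the fingers close, or fill a call up. It gives the time, the measured TCP pose, the force, the opening and the grip force at its end, in the units of the state.
- env.observe(): the state, without advancing time (a new reading comes with each control period).
- env.get_image(name): name is "side" or "top" or "wrist"; returns (picture, depth): 384x512x3 uint8, blue, green, red; 384x512 float32, m along the optical axis (not along the pixel's ray), 0 where there is no reading.
- env.get_calibration(name): a dict with "fx", "fy", "cx", "cy" (pixels), "R" (3x3) and "t" (3): a world point X has camera coordinates R X + t. Camera axes: x right, y down, z forward; pixel columns grow to the right and rows downward; lengths in m; the calibration is good to about 2 mm. A picture is of the moment at which its call begins: read the wrist's pose just before it. get_calibration takes no time and is no camera call; for the wrist camera it gives the pose at the moment of the call.
- env.close_job(): hands the job in; it is judged then, once.
The state is a dict: "clock": time; "qpos": joint angles; "joint_velocities": joint speeds; "effort": joint torques, N m; "tcp_pos": TCP position; "eef_rot": TCP orientation; "force": force on the tool from outside, world axes, zero at the start; "wrist_torque": the same for the moment, N m; "width": finger opening in m; "finger_force": force on a finger pad.
Only numpy, scipy, OpenCV 4.12 (cv2) and the standard library are available. Lean on these libraries where they do the work, as an engineer would, in place of code of your own. Each camera call takes 0.05 s, during which the arm holds its last target. There are 200 camera calls.

TASK

Check the red hand lever on its test stand: with the outside of your fingers press it gently towards the handlebar until it comes up against its stop, hold it there for two seconds so that the gap left to the bar can be seen, then let it spring fully out again and move clear. Do not force it past the stop, do not grip it or touch the rubber bar grip, and do not shove or lift the stand. Leave the yellow lever with its stand, and everything else on the table, untouched.

Things in the scene. Friction and masses are not known exactly. Their poses are not given: they have to be found in the camera images.
- red_stand: Weighted test stand of the red lever, 4.5 kg, loose: dark steel plate 150 x 220 x 16 mm, two aluminium posts with a handlebar end between. Origin: centre of its underside, z up. The bar lies along the stand's y at x = +30, z = 85 mm; the lever is on the bar's -x side (towards the robot), pressed towards +x. Nothing on it is higher than 113 mm.
- red_lever (a joint): Hinge of the red lever, upright axis. 0 rad: sprung fully out (rest, the start); grows as the blade is pressed towards the bar; 0.34 rad: at its stop, blade parallel to the bar, 13 mm short of the rubber grip. At the press point it takes 1.5 N to start, 4 N at the stop, then does not yield; let go, it springs back by itself.
- red_press (a point): Press point: on the outer face (away from the bar, facing the robot) of the red lever's blade, 110 mm along it from the pivot, at mid height (z = 95 mm). Moves with the lever; its x axis points into the blade, square to it, towards the bar.
- red_blade: Blade of the red lever, red, 10 mm thick, 22 mm high, centred at z = 95 mm, round end 144 mm from the pivot. Origin on the pivot axis, at x = -5, y = +50, z = 95 mm of the stand; the blade runs along its own -y (to the robot's right); its -x faces away from the bar.
- red_liner: Black rubber strip, 112 x 19 mm, standing 2 mm out of the red blade's inner face (the one towards the bar); a finger touches it only by reaching between lever and bar. Origin on the lever's pivot axis.
- red_grip: Black rubber grip on the red lever's handlebar, 30 mm thick, 112 mm long along the stand's y. Origin: its centre, on the bar's axis.
- yellow_stand: Weighted test stand of the yellow lever, 4.5 kg, loose: dark steel plate 150 x 220 x 16 mm, two aluminium posts with a handlebar end between. Origin: centre of its underside, z up. The bar lies along the stand's y at x = +30, z = 85 mm; the lever is on the bar's -x side (towards the robot), pressed towards +x. Nothing on it is higher than 113 mm.
- yellow_lever (a joint): Hinge of the yellow lever, upright axis. 0 rad: sprung fully out (rest, the start); grows as the blade is pressed towards the bar; 0.34 rad: at its stop, blade parallel to the bar, 13 mm short of the rubber grip. At the press point it takes 1.5 N to start, 4 N at the stop, then does not yield; let go, it springs back by itself. Not to be pressed.
- yellow_blade: Blade of the yellow lever, yellow, 10 mm thick, 22 mm high, centred at z = 95 mm, round end 144 mm from the pivot. Origin on the pivot axis, at x = -5, y = -50, z = 95 mm of the stand; the blade runs along its own +y (to the robot's left); its -x faces away from the bar.
- glue_bottle: Glue bottle, white with a red spout, standing, 34 x 34 x 100 mm, loose. Origin: centre of its underside.
- letter_x: Acrylic letter X, black sides and white face, 54 x 51 x 18 mm, loose, lying flat. Origin: centre of its underside.
- yellow_tape: Yellow tape roll, 64 x 62 x 19 mm, loose, lying flat. Origin: centre of its underside.
- screwdriver: Screwdriver with a red handle, 191 mm long, 26 mm thick, loose, lying. Origin: centre of its underside; long axis y.

How it is judged:
On the way:
1. the red lever is held against its stop by the fingers for 1.5 s (value of joint red_lever above 0.31 rad and contact force between the fingers and red_blade above 1 N), for 1.5 s.
At the end, for the whole second after the job is handed in: The red lever, held at its stop (over 0.31 rad) for 1.5 s, is back out (under 0.04 rad); its stand is upright, at rest, within 20 mm of where it stood; the yellow lever is out (under 0.04 rad), its stand within 10 mm, other loose things within 15 mm, of where they stood (value of joint each of red_lever, yellow_lever below 0.04 rad and distance of red_stand from where it was at the start of the episode below 0.02 m and angle between red_stand's own z axis and vertical below 0.05 rad and linear speed of red_stand below 0.02 m/s and distance of yellow_stand from where it was at the start of the episode below 0.01 m and distance of each of glue_bottle, letter_x, yellow_tape, screwdriver from where it was at the start of the episode below 0.015 m); the robot touches nothing.
It fails at once if the red lever is forced (pushed with more than 45 N) (contact force between the fingers and red_blade above 45 N).
It fails at once if the red lever is gripped (its inner face touched) or its bar grip touched (contact force between the arm and red_grip above 1 N or contact force between the arm and red_liner above 1 N).
It fails at once if the yellow lever or its stand is touched, pressed or moved (contact force between the arm and yellow_stand above 1 N or value of joint yellow_lever above 0.06 rad or distance of yellow_stand from where it was at the start of the episode above 0.01 m).
It fails at once if the red stand is shoved more than 20 mm, lifted or tipped (distance of red_stand from where it was at the start of the episode above 0.02 m or height (world z) of red_stand above 0.008 m or angle between red_stand's own z axis and vertical above 0.1 rad).
It fails at once if a bystander is lifted, knocked over or pushed more than 15 mm (distance of any of glue_bottle, letter_x, yellow_tape, screwdriver from where it was at the start of the episode above 0.015 m or angle between glue_bottle's own z axis and vertical above 0.3 rad).
It also fails if it takes over 42 s, if anything falls off the work surface, if the arm or the gripper's body presses on something with over 40 N, if the wrist force passes 120 N, or if a joint passes its speed limit or range.

## Working session

There is one attempt and no reset: what is moved stays moved. The work goes in short steps, Python scripts to look and compute and a tool call to move; the robot and the scene stay as the last step left them, time stands still between calls to the robot, and variables do not carry over. Pictures are saved under pics/ and viewed, at most 10 in all, crops included, and the job is handed in when it is done.

Besides the shell and the picture viewer there is one more tool, called as a command line: name --argument value ..., lists and objects as JSON in quotes. arm_command: Moves the arm, as the interface text tells. Scaled input: -1 to 1 covers 0.02 m each way for a shift and 4 degrees each way for a turn. Its arguments: {"type":"object","properties":{"rows":{"type":"array","items":{"type":"object","properties":{"tx":{"type":"number"},"ty":{"type":"number"},"tz":{"type":"number"},"spin":{"type":"number"},"hand":{"type":"number"}}}}},"required":["rows"]}

```bash
mkdir -p pics
python3 - <<'E'
from plant import env
import cv2,numpy as np
s=env.observe();print(s['clock'],s['tcp_pos'],s['eef_rot'],s['width'],env.grasp_offset)
for n in('top','side'):
    p,d=env.get_image(n);cv2.imwrite(f'pics/{n}.png',p);np.save(f'pics/{n}.npy',d)
    c=env.get_calibration(n);np.savez(f'pics/{n}c.npz',**c);print(c)
E
```

```text
0.0 [0.189564   0.64732841 0.23037662] [ 8.30926885e-04  9.89868930e-01 -1.41981726e-01 -3.36020933e-05] 0.08565420678911521 0.0187
{'fx': 427.6491217846344, 'fy': 427.6491217846344, 'cx': 257.5366225353583, 'cy': 186.20399875665214, 'R': array([[-9.01045920e-04, -9.99931976e-01, -1.16289322e-02],
       [-9.80143828e-01,  3.18894944e-03, -1.98262220e-01],
       [ 1.98285817e-01,  1.12193828e-02, -9.80080027e-01]]), 't': array([-0.0095677 ,  0.52487449,  1.27037495])}
{'fx': 382.2991646885929, 'fy': 382.2991646885929, 'cx': 260.2451730441148, 'cy': 194.33469437969134, 'R': array([[-0.99991444, -0.00998911,  0.00844517],
       [-0.01296675,  0.67193069, -0.74050051],
       [ 0.00172237, -0.74054667, -0.67200273]]), 't': array([0.47939937, 0.07293517, 1.05037417])}
```

View pics/top.png

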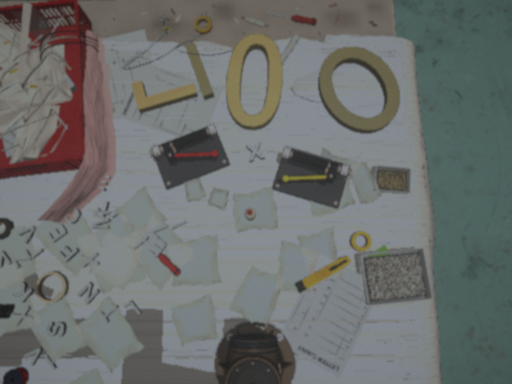

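View pics/side.png

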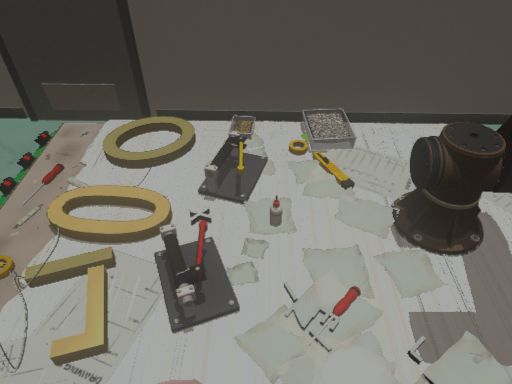

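Run:
```python
import cv2
p=cv2.imread('pics/top.png')[115:195,140:250]
cv2.imwrite('pics/tc.png',cv2.resize(p,None,fx=7,fy=7,interpolation=cv2.INTER_CUBIC))
```

```text
(no output)
```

View pics/tc.png

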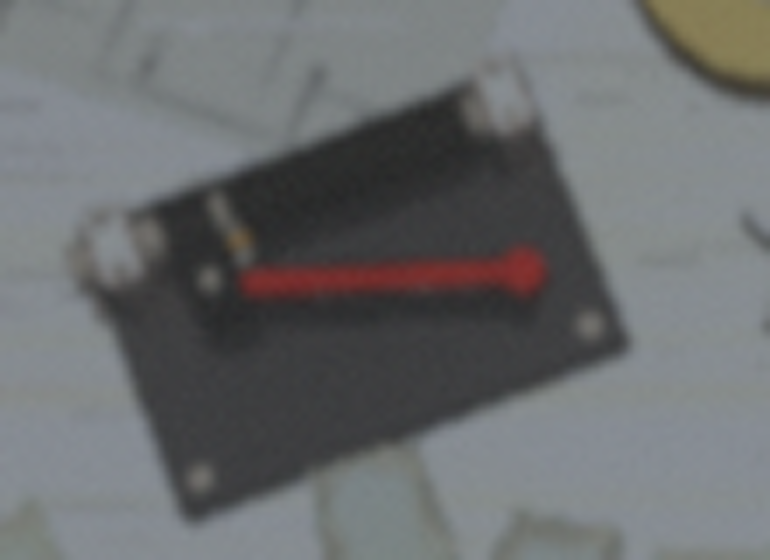

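The crop shows the red lever's pivot screw at top-image px (169.7,155.0), its round end at (218,153.6), plate front corners at (167.1,189.3) and (230,164.3), and post tops at (156.9,150) and (211.9,129). The blade runs to the robot's right.

```bash
cat > h.py <<'E'
import numpy as np
def bp(n,u,v,z):
    c=np.load(f'pics/{n}c.npz');R,t=c['R'],c['t']
    r=R.T@np.array([(u-c['cx'])/c['fx'],(v-c['cy'])/c['fy'],1]);o=-R.T@t
    return o+r*(z-o[2])/r[2]
E
python3 - <<'E'
from h import *
np.set_printoptions(precision=4,suppress=True)
pv=bp('top',169.7,155,.106);en=bp('top',218.1,153.6,.106)
a=bp('top',157,150,.1);b=bp('top',212,129,.1);f1=bp('top',167.1,189.3,.016);f2=bp('top',230,164.3,.016)
print(pv,en,np.linalg.norm(en-pv));print(a,b,np.linalg.norm(a-b),f1,f2,np.linalg.norm(f1-f2))
for p,q in((pv,en),(a,b),(f1,f2)):
    d=q-p;print('dir deg from -y', np.degrees(np.arctan2(d[0],-d[1])))
yw=np.arctan2((f2-f1)[0],-(f2-f1)[1]) 
print('yaw',np.degrees(yw))
R=np.array([[np.cos(yw),-np.sin(yw)],[np.sin(yw),np.cos(yw)]])
# stand yaw => -y axis dir = (sin, -cos)
o=(f1+f2)[:2]/2+R@[.075,0];print('origin',o,'pivot pred',o+R@[-.005,.05])
for th in(0,.34):
    ph=yw-.34+th; Rb=np.array([[np.cos(ph),-np.sin(ph)],[np.sin(ph),np.cos(ph)]])
    print(th,np.degrees(ph),'press',pv[:2]+Rb@[-.005,-.11],'into',Rb[:,0])
d=np.load('pics/top.npy')
from plant import env
w=env.get_calibration('wrist');print(-w['R'].T@w['t'],w['R'][2])
E
```

```text
[0.611  0.2537 0.106 ] [0.6147 0.1076 0.106 ] 0.14619647118249104
[0.6285 0.2944 0.1   ] [0.6947 0.1283 0.1   ] 0.17878882762532722 [0.5231 0.2777 0.016 ] [0.6044 0.0783 0.016 ] 0.2153790398696405
dir deg from -y 1.4758076535758313
dir deg from -y 21.711813592124617
dir deg from -y 22.172447672255817
yaw 22.172447672255817
origin [0.6332 0.2063] pivot pred [0.6097 0.2507]
0 2.691882637807826 press [0.6111 0.1436] into [0.9989 0.047 ]
0.34 22.172447672255817 press [0.6478 0.15  ] into [0.9261 0.3774]
[0.2651 0.6264 0.3738] [-0.2925  0.086  -0.9524]
```

arm_command --rows '[{"tx": 0.6,"ty": 0.8,"spin": -1,"hand": -1},{"tx": 0.6,"ty": 0.8,"spin": -1,"hand": -1},{"tx": 0.6,"ty": 0.8,"spin": -1,"hand": -1},{"tx": 0.6,"ty": 0.8,"spin": -1,"hand": -1},{"tx": 0.6,"ty": 0.8,"spin": -1,"hand": -1},{"tx": 0.6,"ty": 0.8,"spin": -1,"hand": -1},{"tx": 0.6,"ty": 0.8,"spin": -1,"hand": -1},{"tx": 0.6,"ty": 0.8,"spin": -1,"hand": -1}]'

```text
invalid input at $.rows[0]: expected keys tx, ty, tz, spin, hand
```

arm_command --rows '[{"tx": 0.6,"ty": 0.8,"tz": 0,"spin": -1,"hand": -1},{"tx": 0.6,"ty": 0.8,"tz": 0,"spin": -1,"hand": -1},{"tx": 0.6,"ty": 0.8,"tz": 0,"spin": -1,"hand": -1},{"tx": 0.6,"ty": 0.8,"tz": 0,"spin": -1,"hand": -1},{"tx": 0.6,"ty": 0.8,"tz": 0,"spin": -1,"hand": -1},{"tx": 0.6,"ty": 0.8,"tz": 0,"spin": -1,"hand": -1},{"tx": 0.6,"ty": 0.8,"tz": 0,"spin": -1,"hand": -1},{"tx": 0.6,"ty": 0.8,"tz": 0,"spin": -1,"hand": -1}]'

```text
clock: 0.77
tcp_pos: [0.2795, 0.5166, 0.2311]
eef_rot: [0.0, 0.99, 0.138, -0.0]
force: [0.6, 0.7, 0.1]
width: -0.0002
finger_force: 0.0
```

arm_command --rows '[{"tx": 0.36,"ty": 1,"tz": 0,"spin": 0,"hand": -1},{"tx": 0.36,"ty": 1,"tz": 0,"spin": 0,"hand": -1},{"tx": 0.36,"ty": 1,"tz": 0,"spin": 0,"hand": -1},{"tx": 0.36,"ty": 1,"tz": 0,"spin": 0,"hand": -1},{"tx": 0.36,"ty": 1,"tz": 0,"spin": 0,"hand": -1},{"tx": 0.36,"ty": 1,"tz": 0,"spin": 0,"hand": -1},{"tx": 0.36,"ty": 1,"tz": 0,"spin": 0,"hand": -1},{"tx": 0.36,"ty": 1,"tz": 0,"spin": 0,"hand": -1}]'

```text
clock: 1.43
tcp_pos: [0.3783, 0.3781, 0.231]
eef_rot: [0.0, 0.991, 0.136, -0.0]
force: [-0.2, -0.5, -0.3]
width: 0.0
finger_force: 0.0
```

arm_command --rows '[{"tx": 0.36,"ty": 1,"tz": 0,"spin": 0,"hand": -1},{"tx": 0.36,"ty": 1,"tz": 0,"spin": 0,"hand": -1},{"tx": 0.36,"ty": 1,"tz": 0,"spin": 0,"hand": -1},{"tx": 0.36,"ty": 1,"tz": 0,"spin": 0,"hand": -1},{"tx": 0.36,"ty": 1,"tz": 0,"spin": 0,"hand": -1},{"tx": 0.36,"ty": 1,"tz": 0,"spin": 0,"hand": -1},{"tx": 0.36,"ty": 1,"tz": 0,"spin": 0,"hand": -1},{"tx": 0.36,"ty": 1,"tz": 0,"spin": 0,"hand": -1}]'

```text
clock: 2.1
tcp_pos: [0.4769, 0.2397, 0.231]
eef_rot: [0.0, 0.991, 0.136, -0.0]
force: [0.0, -0.1, 1.1]
width: -0.0
finger_force: 0.0
```

arm_command --rows '[{"tx": 0.32,"ty": 0.77,"tz": 0.6,"spin": 0,"hand": -1},{"tx": 0.32,"ty": 0.77,"tz": 0.6,"spin": 0,"hand": -1},{"tx": 0.32,"ty": 0.77,"tz": 0.6,"spin": 0,"hand": -1},{"tx": 0.32,"ty": 0.77,"tz": 0.6,"spin": 0,"hand": -1},{"tx": 0.32,"ty": 0.77,"tz": 0.6,"spin": 0,"hand": -1},{"tx": 0.32,"ty": 0.77,"tz": 0.6,"spin": 0,"hand": -1},{"tx": 0.32,"ty": 0.77,"tz": 0.6,"spin": 0,"hand": -1},{"tx": 0.32,"ty": 0.77,"tz": 0.6,"spin": 0,"hand": -1}]'

```text
clock: 2.77
tcp_pos: [0.5594, 0.1352, 0.1344]
eef_rot: [0.0, 0.991, 0.136, -0.0]
force: [-0.1, 0.8, 0.2]
width: -0.0
finger_force: 0.0
```

Run:
```python
from plant import env
import cv2,numpy as np
ims=[env.get_image(n)[0] for n in('wrist','side')]
cv2.imwrite('pics/w1.png',np.hstack([cv2.resize(ims[0],(400,300)),cv2.resize(ims[1][150:350,100:366],(400,300))]))
print(env.observe()['tcp_pos'])
```

```text
[0.55872463 0.13385229 0.13267158]
```

View pics/w1.png

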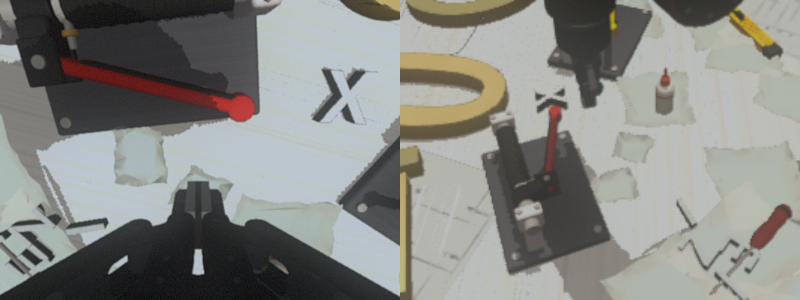

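The wrist view (left) shows the fingertips at px (198,182), left of and behind the lever end at (240,108). The way to the blade is free, with the letter X at (340,95) off to the right.

arm_command --rows '[{"tx": 0,"ty": 0,"tz": 0.55,"spin": 0,"hand": -1},{"tx": 0,"ty": 0,"tz": 0.55,"spin": 0,"hand": -1},{"tx": 0,"ty": 0,"tz": 0.55,"spin": 0,"hand": -1},{"tx": 0,"ty": 0,"tz": 0.55,"spin": 0,"hand": -1},{"tx": 0.3,"ty": 0,"tz": 0,"spin": 0,"hand": -1},{"tx": 0.3,"ty": 0,"tz": 0,"spin": 0,"hand": -1},{"tx": 0.3,"ty": 0,"tz": 0,"spin": 0,"hand": -1},{"tx": 0.3,"ty": 0,"tz": 0,"spin": 0,"hand": -1}]'

```text
clock: 3.53
tcp_pos: [0.5836, 0.1431, 0.0919]
eef_rot: [-0.0, 0.991, 0.137, 0.001]
force: [-0.1, -0.3, 0.2]
width: -0.0002
finger_force: 0.0
```

arm_command --rows '[{"tx": 0.1,"ty": 0,"tz": 0,"spin": 0,"hand": -1},{"tx": 0.1,"ty": 0,"tz": 0,"spin": 0,"hand": -1},{"tx": 0.1,"ty": 0,"tz": 0,"spin": 0,"hand": -1},{"tx": 0.1,"ty": 0,"tz": 0,"spin": 0,"hand": -1},{"tx": 0.1,"ty": 0,"tz": 0,"spin": 0,"hand": -1},{"tx": 0.1,"ty": 0,"tz": 0,"spin": 0,"hand": -1},{"tx": 0.1,"ty": 0,"tz": 0,"spin": 0,"hand": -1},{"tx": 0,"ty": 0,"tz": 0,"spin": 0,"hand": -1}]'

```text
clock: 4.2
tcp_pos: [0.5962, 0.1463, 0.0913]
eef_rot: [-0.0, 0.991, 0.136, 0.0]
force: [-0.2, -0.1, -0.1]
width: 0.0001
finger_force: 0.0
```

arm_command --rows '[{"tx": 0.1,"ty": 0,"tz": 0.15,"spin": 0,"hand": -1},{"tx": 0.1,"ty": 0,"tz": 0,"spin": 0,"hand": -1},{"tx": 0.1,"ty": 0,"tz": 0,"spin": 0,"hand": -1},{"tx": 0.1,"ty": 0,"tz": 0,"spin": 0,"hand": -1},{"tx": 0.1,"ty": 0,"tz": 0,"spin": 0,"hand": -1},{"tx": 0.1,"ty": 0,"tz": 0,"spin": 0,"hand": -1},{"tx": 0.1,"ty": 0,"tz": 0,"spin": 0,"hand": -1},{"tx": 0,"ty": 0,"tz": 0,"spin": 0,"hand": -1}]'

```text
clock: 4.87
tcp_pos: [0.6095, 0.1499, 0.0881]
eef_rot: [0.0, 0.991, 0.136, -0.0]
force: [-2.2, -2.2, 1.0]
width: 0.0
finger_force: 1.2
```

arm_command --rows '[{"tx": 0.1,"ty": 0,"tz": 0,"spin": 0,"hand": -1},{"tx": 0.1,"ty": 0,"tz": 0,"spin": 0,"hand": -1},{"tx": 0.1,"ty": 0,"tz": 0,"spin": 0,"hand": -1},{"tx": 0.1,"ty": 0,"tz": 0,"spin": 0,"hand": -1},{"tx": 0,"ty": 0,"tz": 0,"spin": 0,"hand": -1},{"tx": 0,"ty": 0,"tz": 0,"spin": 0,"hand": -1},{"tx": 0,"ty": 0,"tz": 0,"spin": 0,"hand": -1},{"tx": 0,"ty": 0,"tz": 0,"spin": 0,"hand": -1}]'

```text
clock: 5.53
tcp_pos: [0.617, 0.1521, 0.0883]
eef_rot: [0.0, 0.991, 0.136, -0.0]
force: [-2.1, -3.5, 0.1]
width: -0.0
finger_force: 1.5
```

Run:
```python
from plant import env
import cv2,numpy as np
ims=[env.get_image(n)[0] for n in('wrist','side')]
cv2.imwrite('pics/w2.png',np.hstack([cv2.resize(ims[0],(400,300)),cv2.resize(ims[1][180:330,130:330],(400,300))]))
s=env.observe();print(s['tcp_pos'],s['force'],s['wrist_torque'])
```

```text
[0.61694658 0.15219339 0.08829457] [-1.89246435 -3.76997284  0.81283202] [-1.16366376  0.88400132 -0.02733512]
```

View pics/w2.png

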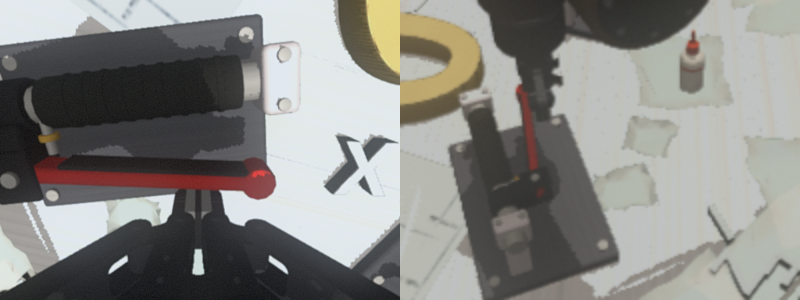

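The wrist view shows the fingertips on the blade's outer face at px (195,190), clear of grip and liner. The blade has swung about halfway, and the sideways force is friction.

arm_command --rows '[{"tx": 0.1,"ty": 0.05,"tz": 0,"spin": 0,"hand": -1},{"tx": 0.1,"ty": 0.05,"tz": 0,"spin": 0,"hand": -1},{"tx": 0.1,"ty": 0.05,"tz": 0,"spin": 0,"hand": -1},{"tx": 0.1,"ty": 0,"tz": 0,"spin": 0,"hand": -1},{"tx": 0.1,"ty": 0,"tz": 0,"spin": 0,"hand": -1},{"tx": 0,"ty": 0,"tz": 0,"spin": 0,"hand": -1},{"tx": 0,"ty": 0,"tz": 0,"spin": 0,"hand": -1},{"tx": 0,"ty": 0,"tz": 0,"spin": 0,"hand": -1}]'

```text
clock: 6.3
tcp_pos: [0.6275, 0.1523, 0.0883]
eef_rot: [-0.0, 0.991, 0.137, 0.0]
force: [-4.7, 2.8, 0.2]
width: 0.0001
finger_force: 2.0
```

arm_command --rows '[{"tx": 0.1,"ty": 0,"tz": 0,"spin": 0,"hand": -1},{"tx": 0.1,"ty": 0,"tz": 0,"spin": 0,"hand": -1},{"tx": 0,"ty": 0,"tz": 0,"spin": 0,"hand": -1},{"tx": 0,"ty": 0,"tz": 0,"spin": 0,"hand": -1},{"tx": 0,"ty": 0,"tz": 0,"spin": 0,"hand": -1},{"tx": 0,"ty": 0,"tz": 0,"spin": 0,"hand": -1},{"tx": 0,"ty": 0,"tz": 0,"spin": 0,"hand": -1},{"tx": 0,"ty": 0,"tz": 0,"spin": 0,"hand": -1}]'

```text
clock: 6.97
tcp_pos: [0.6312, 0.1533, 0.0883]
eef_rot: [-0.0, 0.991, 0.136, -0.0]
force: [-4.9, 1.8, 0.4]
width: 0.0001
finger_force: 2.1
```

arm_command --rows '[{"tx": 0.1,"ty": 0,"tz": 0,"spin": 0,"hand": -1},{"tx": 0,"ty": 0,"tz": 0,"spin": 0,"hand": -1},{"tx": 0.05,"ty": 0,"tz": 0,"spin": 0,"hand": -1},{"tx": 0,"ty": 0,"tz": 0,"spin": 0,"hand": -1},{"tx": 0,"ty": 0,"tz": 0,"spin": 0,"hand": -1},{"tx": 0,"ty": 0,"tz": 0,"spin": 0,"hand": -1},{"tx": 0,"ty": 0,"tz": 0,"spin": 0,"hand": -1},{"tx": 0,"ty": 0,"tz": 0,"spin": 0,"hand": -1}]'

```text
clock: 7.63
tcp_pos: [0.6327, 0.1537, 0.0882]
eef_rot: [0.0, 0.991, 0.136, -0.001]
force: [-9.8, 1.5, 5.4]
width: 0.0
finger_force: 4.5
```

Run:
```python
from plant import env
import cv2,numpy as np
p=env.get_image('wrist')[0]
cv2.imwrite('pics/w3.png',cv2.resize(p[60:300,0:400],(800,480)))
s=env.observe();print(s['tcp_pos'],s['force'])
```

```text
[0.63266801 0.15366437 0.08817229] [-10.6807507    0.48018476   4.87745114]
```

View pics/w3.png

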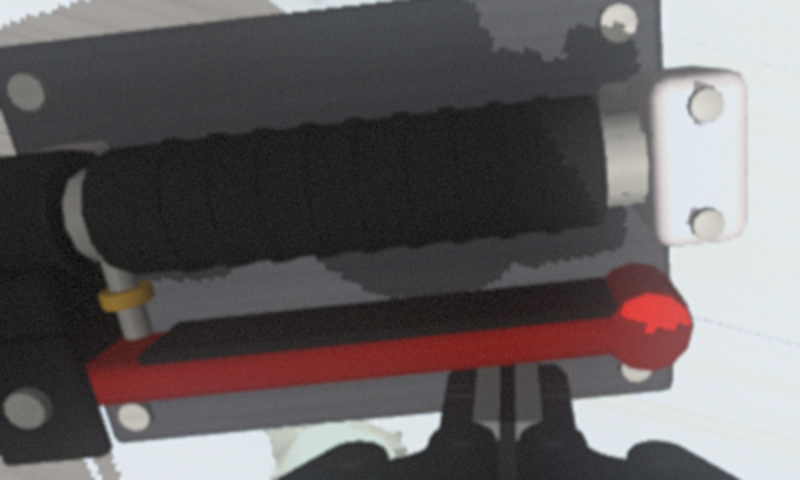

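The blade now lies parallel to the grip, with its inner edge at px (140,360)–(610,285) and the grip's lower edge at (100,270)–(600,225). The force has jumped to 10 N, so the lever is at its stop. Hold.

arm_command --rows '[{"tx": 0,"ty": 0,"tz": 0,"spin": 0,"hand": -1},{"tx": 0,"ty": 0,"tz": 0,"spin": 0,"hand": -1},{"tx": 0,"ty": 0,"tz": 0,"spin": 0,"hand": -1},{"tx": 0,"ty": 0,"tz": 0,"spin": 0,"hand": -1},{"tx": 0,"ty": 0,"tz": 0,"spin": 0,"hand": -1},{"tx": 0,"ty": 0,"tz": 0,"spin": 0,"hand": -1},{"tx": 0,"ty": 0,"tz": 0,"spin": 0,"hand": -1},{"tx": 0,"ty": 0,"tz": 0,"spin": 0,"hand": -1}]'

```text
clock: 8.35
tcp_pos: [0.6327, 0.1537, 0.0882]
eef_rot: [0.0, 0.991, 0.136, -0.001]
force: [-10.1, 1.8, 4.9]
width: -0.0
finger_force: 4.5
```

arm_command --rows '[{"tx": 0,"ty": 0,"tz": 0,"spin": 0,"hand": -1},{"tx": 0,"ty": 0,"tz": 0,"spin": 0,"hand": -1},{"tx": 0,"ty": 0,"tz": 0,"spin": 0,"hand": -1},{"tx": 0,"ty": 0,"tz": 0,"spin": 0,"hand": -1},{"tx": 0,"ty": 0,"tz": 0,"spin": 0,"hand": -1},{"tx": 0,"ty": 0,"tz": 0,"spin": 0,"hand": -1},{"tx": 0,"ty": 0,"tz": 0,"spin": 0,"hand": -1},{"tx": 0,"ty": 0,"tz": 0,"spin": 0,"hand": -1}]'

```text
clock: 9.02
tcp_pos: [0.6327, 0.1537, 0.0882]
eef_rot: [0.0, 0.991, 0.136, -0.001]
force: [-9.2, 1.4, 4.8]
width: -0.0001
finger_force: 4.5
```

arm_command --rows '[{"tx": 0,"ty": 0,"tz": 0,"spin": 0,"hand": -1},{"tx": 0,"ty": 0,"tz": 0,"spin": 0,"hand": -1},{"tx": 0,"ty": 0,"tz": 0,"spin": 0,"hand": -1},{"tx": 0,"ty": 0,"tz": 0,"spin": 0,"hand": -1},{"tx": 0,"ty": 0,"tz": 0,"spin": 0,"hand": -1},{"tx": 0,"ty": 0,"tz": 0,"spin": 0,"hand": -1},{"tx": 0,"ty": 0,"tz": 0,"spin": 0,"hand": -1},{"tx": 0,"ty": 0,"tz": 0,"spin": 0,"hand": -1}]'

```text
clock: 9.68
tcp_pos: [0.6327, 0.1537, 0.0882]
eef_rot: [0.0, 0.991, 0.136, -0.001]
force: [-9.9, 0.3, 3.8]
width: -0.0001
finger_force: 4.5
```

arm_command --rows '[{"tx": 0,"ty": 0,"tz": 0,"spin": 0,"hand": -1},{"tx": 0,"ty": 0,"tz": 0,"spin": 0,"hand": -1},{"tx": 0,"ty": 0,"tz": 0,"spin": 0,"hand": -1},{"tx": 0,"ty": 0,"tz": 0,"spin": 0,"hand": -1},{"tx": 0,"ty": 0,"tz": 0,"spin": 0,"hand": -1},{"tx": 0,"ty": 0,"tz": 0,"spin": 0,"hand": -1},{"tx": 0,"ty": 0,"tz": 0,"spin": 0,"hand": -1},{"tx": 0,"ty": 0,"tz": 0,"spin": 0,"hand": -1}]'

```text
clock: 10.35
tcp_pos: [0.6327, 0.1537, 0.0882]
eef_rot: [0.0, 0.991, 0.136, -0.001]
force: [-10.9, 2.0, 4.7]
width: 0.0001
finger_force: 4.5
```

Held about 2.7 s at a steady 10 N. Now back off gently, then rise clear.

arm_command --rows '[{"tx": -0.2,"ty": 0,"tz": 0,"spin": 0,"hand": -1},{"tx": -0.3,"ty": 0,"tz": 0,"spin": 0,"hand": -1},{"tx": -0.4,"ty": 0,"tz": 0,"spin": 0,"hand": -1},{"tx": -0.5,"ty": 0,"tz": 0,"spin": 0,"hand": -1},{"tx": -0.5,"ty": 0,"tz": 0,"spin": 0,"hand": -1},{"tx": -0.6,"ty": 0,"tz": 0,"spin": 0,"hand": -1},{"tx": -0.6,"ty": 0,"tz": 0,"spin": 0,"hand": -1},{"tx": -0.6,"ty": 0,"tz": 0,"spin": 0,"hand": -1}]'

```text
clock: 11.02
tcp_pos: [0.5628, 0.1336, 0.0889]
eef_rot: [-0.0, 0.991, 0.137, 0.001]
force: [-0.2, 0.6, -0.2]
width: 0.0002
finger_force: 0.0
```

arm_command --rows '[{"tx": -0.3,"ty": 0,"tz": -0.4,"spin": 0,"hand": -1},{"tx": -0.3,"ty": 0,"tz": -0.6,"spin": 0,"hand": -1},{"tx": 0,"ty": 0,"tz": -0.8,"spin": 0,"hand": -1},{"tx": 0,"ty": 0,"tz": -0.8,"spin": 0,"hand": -1},{"tx": 0,"ty": 0,"tz": -0.8,"spin": 0,"hand": -1},{"tx": 0,"ty": 0,"tz": -0.6,"spin": 0,"hand": -1},{"tx": 0,"ty": 0,"tz": -0.4,"spin": 0,"hand": -1},{"tx": 0,"ty": 0,"tz": 0,"spin": 0,"hand": -1}]'

```text
clock: 11.68
tcp_pos: [0.5528, 0.1312, 0.1794]
eef_rot: [-0.001, 0.991, 0.137, 0.002]
force: [-0.3, 0.5, -0.3]
width: 0.0002
finger_force: 0.0
```

Run:
```python
from plant import env
import cv2,numpy as np
ims=[env.get_image(n)[0] for n in('wrist','side')]
cv2.imwrite('pics/w4.png',np.hstack([cv2.resize(i,(400,300)) for i in ims]))
s=env.observe();print(s['clock'],s['tcp_pos'],s['force'])
```

```text
11.7833 [0.55149644 0.13070127 0.1767271 ] [ 0.05552967 -0.29207563 -0.35078315]
```

View pics/w4.png

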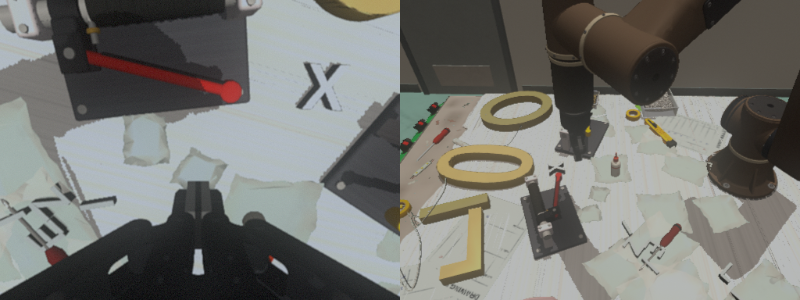

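The lever has sprung back out (pivot px (68,52), end (231,92) in the wrist view). The arm is clear and everything else stands as before.

```bash
python3 -c "
from plant import env
print(env.close_job())"
```

```text
the job is handed in; nothing more can be done
None
```

I pressed the red lever to its stop with shut fingers and held it there about 2.7 s at a steady 10 N. It then sprang fully out, the arm moved clear, and I handed the job in; no verdict was returned.

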